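# Get the squat jar out from among the ink bottles

## Robot

A 6-joint arm with a two-finger parallel gripper is mounted at the origin on the work surface. World frame = base frame: x ahead of the robot, y to its left, z up, the work surface at z = 0. Lengths are in mm, angles in rad, forces in N, time in s.
With the tool pointing down it reaches from about 275 to 750 mm from the base axis. Payload 10.2 kg.
Tool frame: the origin (TCP) lies midway between the tips of the shut fingers; the grasp point (between the pads) lies 19 mm behind it; z points along the fingers, y is the line along which they close (so a half turn about z gives the same grasp; the last joint's range is limited). The gripper opens to 85 mm and grips with 20 to 120 N. Pads are 22 mm wide; open, the fingers measure 114 mm over their backs; the gripper's body (76 mm by 85 mm) begins 54 mm behind the grasp point. The pads swing forward as they close: fully open they stand 13 mm farther back than shut.
Start: joints at [-0.223, 0.313, 1.498, -0, 1.331, -0.223], TCP at [525.006, -0.013, 231.294] pointing down, gripper open.
Joint ranges: [-2.94, 2.94], [-0.97, 2.17], [0.19, 2.56], [-1.23, 4.37], [0.02, 3.11], [-2.88, 2.88]. Speed limits (rad/s): [2.39, 2.39, 3.01, 3.14, 3.14, 3.14].

## Interface

Orientations are given as a unit quaternion [w, x, y, z].
In Python, from rig import ctrl gives the robot as it stands.
- The arm moves only by the tool send_rows, never from a script. Its argument "targets" is a list of rows, each an object with "offset": the shift along the world's x, y, z in cm, a list of three; "spin": the turn about the world's z in rad. A call has 1 to 8 rows; each row is the pose to reach, as a shift and turn from the pose commanded when the call began; what a row does not reach only later rows make up. A row lasts 1/12 s, in which the tool goes at most 41.7 mm and 7.16 degrees, less where a joint would pass 70% of its speed; a pose out of reach is approached as far as the arm can. A call with a gripper value outside its range is refused whole. "grip" is the opening, from 0 (shut) to 1 (fully open), set as the call begins (left out, the last holds). The fingers move at their own pace and stop on an object; "squeeze" is the grip in N (left out, the last holds). Time passes only in rows, so rows that repeat a pose let the fingers close. It gives the time, the measured TCP pose, the force, the opening and the grip force at its end, in the units of the state.
- ctrl.sense(): the state, without advancing time (a new reading comes with each control period).
- ctrl.capture(name): name is "scene" or "side" or "wrist"; returns (picture, depth): 420x560x3 uint8, red, green, blue; 420x560 float32, mm along the optical axis (not along the pixel's ray), 0 where there is no reading.
- ctrl.calibration(name): a dict with "fx", "fy", "cx", "cy" (pixels), "view" (4x4, takes a point from world to camera coordinates); the wrist camera has in their place "mount" (4x4, takes a point from camera to tool coordinates, whose origin is the TCP and whose axes are the flange's). Camera axes: x right, y down, z forward; pixel columns grow to the right and rows downward; lengths in mm; the calibration is good to about 2 mm. A picture is of the moment at which its call begins: read the wrist's pose just before it. calibration takes no time and is no camera call.
- ctrl.finish_job(): hands the job in; it is judged then, once.
Trained networks look in the newest picture that a camera, given by its name, has taken for a name from the list of things; names that differ only in an ending like _2 or _b are one class to them, and where a whole thing is asked for, a point or a joint stands for the part that bears it (a point fixed in the world has none). Each returns a list of dicts, best first, with "conf" (0 to 1); they miss things now and then, are a little off and sometimes report something else, mostly with a low value. They report only what shows in the picture. A call takes as long as a camera call. They do not tell look-alikes from the thing itself.
- ctrl.search_frame(camera, query): "box" ([left, top, right, bottom] in pixels, round what is visible of it).
- ctrl.place_of(camera, query): "uv" ([column, row] in pixels: a listed point, or the origin of a listed thing).
The state is a dict: "time_s": time; "joints": joint angles; "dq": joint speeds; "tau": joint torques, N m; "eef_pos": TCP position; "ee_rot": TCP orientation; "force": force on the tool from outside, world axes, zero at the start; "wrist_torque": the same for the moment, N m; "grip_width": opening from 0.0 (shut) to 1.0 (fully open); "grip_force": force on a finger pad.
Only numpy, scipy, OpenCV 4.12 (cv2) and the standard library are available. Lean on these libraries where they do the work, as an engineer would, in place of code of your own. Each camera call takes 0.05 s, during which the arm holds its last target. There are 200 camera calls.

## Task

The squat lidded jar in the wooden caddy is hemmed in by three taller ink bottles. Stand all three bottles in the empty grey tray, then put the jar in the middle of the cork coaster on the painted sheet while the bottles wait in the tray, and then put every bottle back, centred on the very felt pad in the caddy that it came from. Never knock a bottle or the jar over, and leave the eraser, the little ink pot and the paper cup where they are.

Things in the scene. Friction and masses are not known exactly. Their poses are not given: they have to be found in the camera images.
- round_center (a point): White ink bottle, black cap, 102 mm tall, about 90 g. The round one: body a cylinder 38 mm in diameter, all below 47 mm above its underside; cap: round, 24 mm across, upright, 56 to 86 mm above the underside, good to grip; above it a narrow rubber dropper bulb, 15 mm in diameter, up to 102 mm. Point: on the axis, 51 mm above the underside (half-way up). Starts upright on one of the caddy's three dark felt pads (which one varies).
- square_center (a point): White ink bottle, black cap, 94 mm tall, about 90 g. The square one: body 38 by 38 mm with upright sides along its x and y, all below 47 mm above its underside; cap: round, 24 mm across, upright, 56 to 86 mm above the underside, good to grip; above it a short button, 17 mm in diameter, up to 94 mm. Point: on the axis, 47 mm above the underside (half-way up). Starts upright on one of the caddy's three dark felt pads (which one varies).
- cone_center (a point): White ink bottle, black cap, 104 mm tall, about 90 g. The conical one: body widest at the foot, 50 mm in diameter, narrowing upwards, all below 47 mm above its underside; cap: round, 24 mm across, upright, 56 to 86 mm above the underside, good to grip; above it a pointed white nozzle, 18 mm wide at its foot, up to 104 mm. Point: on the axis, 52 mm above the underside (half-way up). Starts upright on one of the caddy's three dark felt pads (which one varies).
- jar_center (a point): Squat white ceramic jar with an aluminium screw lid, a cylinder 45 mm tall; pot 52 mm and lid 55 mm in diameter (lid: upper 12 mm), about 170 g. The point is at its centre, half-way up, 22.5 mm above its underside. It starts in the caddy among the three bottles, on the bare wood.
- caddy_floor (a point): Fixed wooden caddy, 190 (x) by 200 (y) mm, floor 8 mm and 8 mm thick rim 18 mm above the table. Point: centre of the floor's upper face; x runs from front to back. Centres of the bottles' three flush dark felt pads (54 mm discs), x, y: 10, 62; 10, -62; -52, 0 mm; the jar starts near 10, 0. A fixed 7 mm pencil lies along the back rim. Caddy, tray and sheet lie side by side in varying order.
- tray_floor (a point): The empty side tray: fixed shallow grey plastic tray, 210 (x) by 130 (y) mm outside, walls 5 mm thick and 14 mm high above the table, floor 5 mm above the table. The point is at the centre of its floor's upper face. There is room for the three bottles in a row along its x, 55 mm apart.
- coaster_top (a point): Round cork coaster, 90 mm in diameter and 4 mm thick, in the middle of a fixed painted sheet of 240 (x) by 190 (y) by 2 mm. The point is at the centre of the coaster's upper face, 6 mm above the table; axes along the sheet's edges. The little ink pot stands on the sheet near x, y = 80, 60 mm.
- eraser_center (a point): Bystander, to be left alone: white eraser in a cardboard sleeve, 20 by 48 by 12 mm, lying in the front left part of the caddy near x, y = -70, 60 mm. The point is at its centre, 6 mm up.
- inkpot_center (a point): Bystander, to be left alone: little ink pot, 34 mm in diameter and 42 mm tall, standing on the painted sheet. The point is at its centre, 21 mm up.
- cup_center (a point): Bystander, to be left alone: paper cup, 95 mm tall, 76 mm in diameter at the rim, standing beyond the caddy, tray and sheet. The point is on its axis, 47.5 mm up.
Things that resemble listed ones, but are neither listed nor needed, are in the scene too. What is shaped like the part that bears cone_center but blue or yellow is not meant.

How it is judged (in metres and radians):
On the way, in this order (a step that is already met when the one before it is completed fails the run):
1. all three bottles stand upright in the grey tray, released (x of round_center in the frame of tray_floor between -0.1 and 0.1 m and y of round_center in the frame of tray_floor between -0.06 and 0.06 m and z of round_center in the frame of tray_floor below 0.057 m and angle between each of round_center, square_center, cone_center's own z axis and vertical below 0.15 rad and linear speed of each of round, square, cone below 0.02 m/s and contact force between the fingers and round below 0.05 N and x of square_center in the frame of tray_floor between -0.1 and 0.1 m and y of square_center in the frame of tray_floor between -0.06 and 0.06 m and z of square_center in the frame of tray_floor below 0.053 m and contact force between the fingers and square below 0.05 N and x of cone_center in the frame of tray_floor between -0.1 and 0.1 m and y of cone_center in the frame of tray_floor between -0.06 and 0.06 m and z of cone_center in the frame of tray_floor below 0.058 m and contact force between the fingers and cone below 0.05 N), for 0.2 s.
2. the jar stands on the middle of the coaster, released, while all three bottles are still in the tray (horizontal distance between jar_center and coaster_top below 0.015 m and z of jar_center in the frame of coaster_top below 0.0285 m and angle between jar_center's own z axis and vertical below 0.12 rad and linear speed of jar below 0.02 m/s and contact force between the fingers and jar below 0.05 N and x of round_center in the frame of tray_floor between -0.1 and 0.1 m and y of round_center in the frame of tray_floor between -0.06 and 0.06 m and z of round_center in the frame of tray_floor below 0.057 m and angle between each of round_center, square_center, cone_center's own z axis and vertical below 0.15 rad and x of square_center in the frame of tray_floor between -0.1 and 0.1 m and y of square_center in the frame of tray_floor between -0.06 and 0.06 m and z of square_center in the frame of tray_floor below 0.053 m and x of cone_center in the frame of tray_floor between -0.1 and 0.1 m and y of cone_center in the frame of tray_floor between -0.06 and 0.06 m and z of cone_center in the frame of tray_floor below 0.058 m), for 0.2 s.
At the end, for the whole second after the job is handed in: The jar stands upright on the coaster, its centre within 15 mm of the coaster's, and each of the three bottles stands upright in the caddy within 15 mm of where it stood at the start (the pad that it came from), all at rest and released (horizontal distance between jar_center and coaster_top below 0.015 m and z of jar_center in the frame of coaster_top below 0.0285 m and angle between each of jar_center, round_center, square_center, cone_center's own z axis and vertical below 0.12 rad and linear speed of each of jar, round, square, cone below 0.02 m/s and contact force between the fingers and jar below 0.05 N and distance of each of round_center, square_center, cone_center from where it was at the start of the episode below 0.015 m and contact force between the fingers and round below 0.05 N and contact force between the fingers and square below 0.05 N and contact force between the fingers and cone below 0.05 N); the robot touches nothing.
It fails at once if a bottle or the jar is knocked over (tilted more than about 45 degrees) (angle between any of round_center, square_center, cone_center, jar_center's own z axis and vertical above 0.8 rad).
It fails at once if the eraser, the little ink pot or the paper cup is shifted by more than 25 mm (distance of any of eraser_center, inkpot_center, cup_center from where it was at the start of the episode above 0.025 m).
It also fails if it takes over 138 s, if anything falls off the work surface, if the arm or the gripper's body presses on something with over 40 N, if the wrist force passes 120 N, or if a joint passes its speed limit or range.

## Working session

There is one attempt and no reset: what is moved stays moved. The work goes in short steps, Python scripts to look and compute and a tool call to move; the robot and the scene stay as the last step left them, time stands still between calls to the robot, and variables do not carry over. Pictures are saved under pics/ and viewed, at most 14 in all, crops included, and the job is handed in when it is done.

Besides the shell and the picture viewer there is one more tool, called as name(argument=value, ...), one argument or row to a line, values as JSON. send_rows: Moves the arm, as the interface text tells. Its arguments: {"type":"object","properties":{"targets":{"type":"array"},"grip":{"type":"number"},"squeeze":{"type":"number"}},"required":["targets"]}

```bash
ls; mkdir -p pics; cat > h.py <<'E'
import numpy as np, cv2
from rig import ctrl
def save(n,img): cv2.imwrite(f'pics/{n}.png',cv2.cvtColor(img,cv2.COLOR_RGB2BGR))
def cloud(name):
    """picture and per-pixel world points (HxWx3, nan where no depth)"""
    s=ctrl.sense(); img,d=ctrl.capture(name); c=ctrl.calibration(name)
    v,u=np.mgrid[:d.shape[0],:d.shape[1]]; d=np.where(d>0,d,np.nan)
    p=np.stack([(u-c['cx'])/c['fx']*d,(v-c['cy'])/c['fy']*d,d],-1)
    if 'view' in c: T=np.linalg.inv(np.array(c['view']))
    else:
        from scipy.spatial.transform import Rotation as R
        q=s['ee_rot']; T=np.eye(4); T[:3,:3]=R.from_quat([q[1],q[2],q[3],q[0]]).as_matrix(); T[:3,3]=s['eef_pos']
        T=T@np.array(c['mount'])
    return img,p@T[:3,:3].T+T[:3,3]
def near(P,uv,r=2):
    u,v=int(round(uv[0])),int(round(uv[1])); return np.nanmedian(P[max(v-r,0):v+r+1,max(u-r,0):u+r+1].reshape(-1,3),0)
E
python3 - <<'E'
from h import *
print(ctrl.sense())
for n in ['scene','side']:
    img,P=cloud(n); save(n+'0',img); np.save(n+'0.npy',P)
    for q in ['round_center','square_center','cone_center','jar_center','caddy_floor','tray_floor','coaster_top','eraser_center','inkpot_center','cup_center']:
        print(n,q,[(np.round(r['uv']).tolist(),round(r['conf'],2),near(P,r['uv']).round().tolist()) for r in ctrl.place_of(n,q)[:3]])
E
```

```text
pics
{'time_s': 0.0, 'joints': array([-2.23424364e-01,  3.13420079e-01,  1.49843924e+00, -9.49498883e-06,
        1.33101790e+00, -2.23386622e-01]), 'dq': array([ 0.00052336,  0.00061533, -0.00057145, -0.00059973, -0.00058374,
        0.00124841]), 'tau': array([-5.78409599e-04, -4.12261176e+01, -2.59742296e+01, -3.58453699e-04,
        4.11797926e-03, -1.23038126e-05]), 'eef_pos': array([5.24736375e+02, 3.25283083e-02, 2.30749582e+02]), 'ee_rot': array([-5.41036684e-04,  7.07119180e-01,  7.07094090e-01, -3.46155488e-04]), 'force': array([-0.14547662, -0.13262604, -0.5051476 ]), 'wrist_torque': array([ 0.03971742, -0.01610145, -0.04616275]), 'grip_force': 0.0, 'grip_width': 1.0016988751761642}
scene round_center [([264.0, 214.0], 0.81, [546.0, -66.0, 75.0])]
scene square_center [([288.0, 195.0], 0.53, [492.0, 6.0, 67.0])]
scene cone_center [([312.0, 211.0], 0.65, [558.0, 51.0, 70.0]), ([435.0, 229.0], 0.62, [653.0, 336.0, 43.0]), ([320.0, 154.0], 0.61, [365.0, 125.0, 67.0])]
scene jar_center [([290.0, 222.0], 0.61, [568.0, -6.0, 54.0])]
scene caddy_floor [([290.0, 222.0], 0.95, [568.
[... 412 characters left out ...]
square_center [([317.0, 238.0], 0.91, [481.0, 17.0, 63.0])]
side cone_center [([275.0, 240.0], 0.8, [547.0, 70.0, 70.0]), ([356.0, 303.0], 0.7, [348.0, 136.0, 69.0]), ([378.0, 280.0], 0.68, [338.0, 49.0, 48.0])]
side jar_center [([293.0, 236.0], 0.9, [534.0, 21.0, 47.0])]
side caddy_floor [([297.0, 242.0], 0.82, [527.0, 14.0, 28.0]), ([274.0, 242.0], 0.26, [550.0, 69.0, 62.0])]
side tray_floor [([351.0, 170.0], 0.88, [545.0, -316.0, 6.0])]
side coaster_top [([204.0, 341.0], 0.77, [559.0, 295.0, 6.0])]
side eraser_center [([308.0, 275.0], 0.54, [467.0, 77.0, 20.0])]
side inkpot_center [([145.0, 336.0], 0.75, [632.0, 354.0, 43.0])]
side cup_center [([147.0, 260.0], 0.95, [721.0, 241.0, 78.0])]
```

View pics/scene0.png

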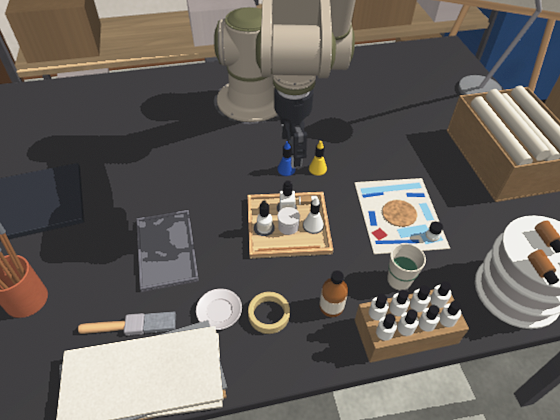

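View pics/side0.png

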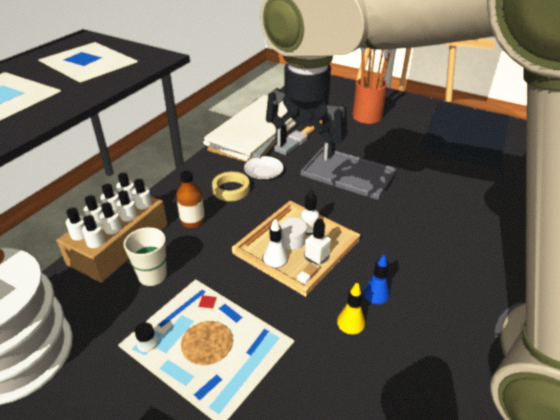

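```bash
python3 - <<'E'
from h import *
img,P=cloud('wrist'); save('wrist0',img); np.save('wrist0.npy',P)
for q in ['round_center','square_center','cone_center','jar_center']:
    print(q,[(np.round(r['uv']).tolist(),round(r['conf'],2),near(P,r['uv']).round().tolist()) for r in ctrl.place_of('wrist',q)[:3]])
E
```

```text
round_center [([292.0, 256.0], 0.8, [532.0, -52.0, 91.0])]
square_center [([241.0, 186.0], 0.9, [485.0, 17.0, 94.0])]
cone_center [([105.0, 66.0], 0.95, [364.0, 121.0, 68.0]), ([310.0, 134.0], 0.88, [546.0, 63.0, 101.0]), ([100.0, 157.0], 0.72, [349.0, 41.0, 71.0])]
jar_center [([308.0, 196.0], 0.59, [549.0, -1.0, 53.0])]
```

View pics/wrist0.png

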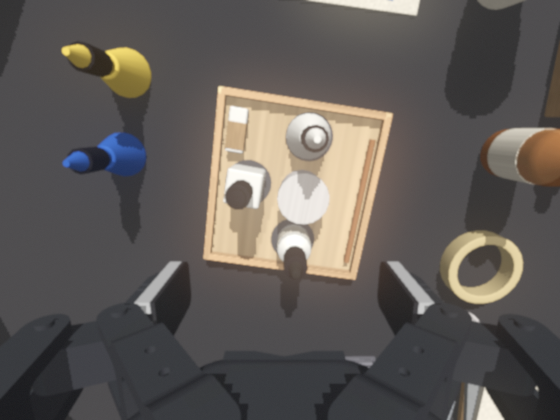

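The scene picture shows the caddy at about (289,223), with the round bottle at (264,214), the square one at (288,197) and the white cone at (313,212). The jar is at (290,221), the tray at (166,248), and the sheet with the coaster at (399,213).

Possible look-alikes for the cone:
- white cone in the caddy (312,211), which I choose
- blue cone (287,158)
- yellow cone (318,158)
- white bottles in the wooden rack (410,315)
- ink pot (435,231)

The wrist picture (close view) confirms white cone (310,135), round (295,245), square (243,187) and jar (303,197).

```bash
cat >> h.py <<'E'
from scipy.optimize import least_squares
def circ(P,c,r,z0,z1,R=None):
    """fit a vertical cylinder of radius r to surface points near c between heights z0,z1"""
    Q=P.reshape(-1,3); c=np.array(c,float); R=R or r+8
    Q=Q[np.isfinite(Q[:,0])&(Q[:,2]>z0)&(Q[:,2]<z1)]
    for _ in range(3):
        S=Q[np.hypot(*(Q[:,:2]-c).T)<R]
        if len(S)<8: return None
        f=least_squares(lambda x:np.maximum(np.hypot(*(S[:,:2]-x).T)-r,-.0*r) ,c,loss='soft_l1',f_scale=1.5); c=f.x
    return c.round(1).tolist(),len(S)
def rect(P,z0,z1,lo,hi):
    Q=P.reshape(-1,3); Q=Q[(Q[:,2]>z0)&(Q[:,2]<z1)&(Q[:,0]>lo[0])&(Q[:,0]<hi[0])&(Q[:,1]>lo[1])&(Q[:,1]<hi[1])]
    # robust: rasterise at 2 mm, open, min-area box
    g=np.zeros((int((hi[1]-lo[1])/2)+1,int((hi[0]-lo[0])/2)+1),np.uint8)
    ij=((Q[:,:2]-lo)/2).astype(int); g[ij[:,1],ij[:,0]]=255
    g=cv2.morphologyEx(g,cv2.MORPH_CLOSE,np.ones((5,5),np.uint8))
    n,l,s,_=cv2.connectedComponentsWithStats(g); k=1+np.argmax(s[1:,4])
    pts=np.argwhere(l==k)[:,::-1].astype(np.float32)*2+1+np.array(lo,np.float32)
    return cv2.minAreaRect(pts)
E
python3 - <<'E'
from h import *
for n in ['scene','side','wrist']:
    P=np.load(n+'0.npy'); print(n)
    for k,c in dict(round=(535,-55),square=(483,13),cone=(547,65)).items():
        print(k,circ(P,c,12,68,90))
    print('jar',circ(P,(545,3),27.5,42,50,33), 'ink',circ(P,(640,350),17,10,30))
    print('caddy',rect(P,14,22,(420,-130),(680,150)),'tray',rect(P,3,18,(400,-430),(690,-200)),'sheet+',rect(P,-2+3,12,(420,160),(700,420)),'coaster',rect(P,4.5,9,(500,230),(620,350)))
E
```

```text
scene
round ([540.7, -62.9], 58)
square ([485.3, 6.1], 57)
cone ([554.1, 58.7], 55)
jar ([548.2, -4.4], 43) ink ([645.4, 342.7], 86)
caddy ((535.4495239257812, -1.50897216796875), (201.3935546875, 195.45782470703125), 81.6070785522461) tray ((546.0, -314.0), (289.99993896484375, 229.99996948242188), -0.0) sheet+ ((561.0, 291.0), (260.0, 280.0), 90.0) coaster ((561.0, 291.0), (120.0, 120.0), 90.0)
side
round ([535.6, -59.6], 93)
square ([481.6, 10.9], 98)
cone ([548.8, 64.1], 98)
jar ([543.6, 1.1], 68) ink ([642.2, 345.8], 170)
caddy ((534.7335205078125, 0.10577392578125), (204.21426391601562, 192.307861328125), 81.34745788574219) tray ((548.4053344726562, -302.18756103515625), (229.51824951171875, 146.27703857421875), 3.468229293823242) sheet+ ((561.0, 290.99993896484375), (279.99993896484375, 259.99993896484375), 0.0) coaster ((561.0, 291.0), (120.0, 120.0), 90.0)
wrist
round ([535.2, -61.7], 184)
square ([482.1, 7.9], 112)
cone ([550.2, 60.1], 29)
jar ([542.9, 2.7], 40) ink NoneTraceback (most recent call last):
  File "<stdin>", line 7, in <module>
  File "h.py", line 33, in rect
    n,l,s,_=cv2.connectedComponentsWithStats(g); k=1+np.argmax(s[1:,4])
                                                     ~~~~~~~~~^^^^^^^^^
    return _wrapfunc(a, 'argmax', axis=axis, out=out, **kwds)
    return bound(*args, **kwds)
ValueError: attempt to get argmax of an empty sequence
```

send_rows(
  targets=[
    {"offset": [0.5, -3.1, 0], "spin": 0},
    {"offset": [1.1, -6.2, -1], "spin": 0},
    {"offset": [1.1, -6.2, -5], "spin": 0},
    {"offset": [1.1, -6.2, -9], "spin": 0},
    {"offset": [1.1, -6.2, -12.5], "spin": 0},
    {"offset": [1.1, -6.2, -15.5], "spin": 0},
    {"offset": [1.1, -6.2, -17.1], "spin": 0},
    {"offset": [1.1, -6.2, -17.1], "spin": 0},
  ],
  grip=0.6,
  squeeze=40,
)

```text
time_s: 2.02
eef_pos: [534.1, -61.4, 56.9]
ee_rot: [-0.003, 0.707, 0.707, -0.001]
force: [0.6, 0.1, -0.7]
grip_width: 0.599
grip_force: 0.0
```

send_rows(
  targets=[
    {"offset": [0, 0, 0], "spin": 0},
    {"offset": [0, 0, 0], "spin": 0},
    {"offset": [0, 0, 0], "spin": 0},
    {"offset": [0, 0, 0], "spin": 0},
    {"offset": [0, 0, 0], "spin": 0},
  ],
  grip=0,
)

```text
time_s: 2.43
eef_pos: [536.9, -62.3, 61.9]
ee_rot: [0.001, 0.707, 0.707, 0.001]
force: [-0.5, 0.3, 6.6]
grip_width: 0.268
grip_force: 39.6
```

send_rows(
  targets=[
    {"offset": [0, 0, 2], "spin": 0},
    {"offset": [0, 0, 5], "spin": 0},
    {"offset": [0, 0, 8.5], "spin": 0},
    {"offset": [0, 0, 12], "spin": 0},
    {"offset": [0, -3, 13], "spin": 0},
    {"offset": [0, -7, 13], "spin": 0},
    {"offset": [0, -11, 13], "spin": 0},
    {"offset": [0, -12, 13], "spin": 0},
  ],
)

```text
time_s: 3.1
eef_pos: [535.6, -186.7, 190.8]
ee_rot: [0.001, 0.708, 0.706, -0.0]
force: [0.3, -0.2, -0.6]
grip_width: 0.27
grip_force: 39.6
```

```bash
python3 - <<'E'
from h import *
img,P=cloud('wrist'); save('wrist1',img); np.save('wrist1.npy',P)
for n,P in [('wrist',P),('scene',np.load('scene0.npy')),('side',np.load('side0.npy'))]:
    for q in [(9,18),(3.5,18)]:
        try: print(n,q,rect(P,*q,(400,-430),(690,-200)))
        except Exception as e: print(n,'none')
for n in ['scene','side']:
    P=np.load(n+'0.npy');r=ctrl.calibration
    Q=P.reshape(-1,3);S=Q[(abs(Q[:,0]-560)<20)&(abs(Q[:,1]-365)<20)];print('sheet z',n,np.nanmedian(S[:,2]))
    S=Q[(abs(Q[:,0]-450)<20)&(abs(Q[:,1]+200)<20)];print('table z',n,np.nanmedian(S[:,2]))
E
```

```text
wrist (9, 18) ((610.0, -271.0), (60.0, 82.0), 90.0)
wrist (3.5, 18) ((610.0, -279.0), (76.0, 82.0), 90.0)
scene (9, 18) ((547.717529296875, -306.89971923828125), (215.5106964111328, 131.73411560058594), 1.005086064338684)
scene (3.5, 18) ((546.0, -296.0), (289.99993896484375, 193.99996948242188), -0.0)
side (9, 18) ((547.8250122070312, -304.6993408203125), (212.140380859375, 136.16969299316406), 1.5911403894424438)
side (3.5, 18) ((543.9141845703125, -302.6551513671875), (220.8774871826172, 144.7272491455078), 2.6630008220672607)
sheet z scene 3.192944112956411
table z scene 0.8733342971546563
sheet z side 2.7484700274994225
table z side 0.6458415879391168
```

View pics/wrist1.png

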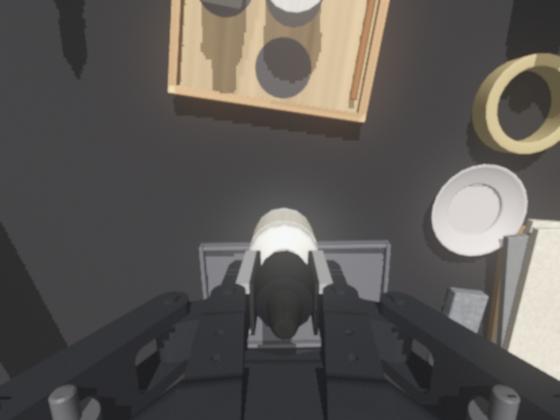

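send_rows(
  targets=[
    {"offset": [-1.5, -4, 0], "spin": 0},
    {"offset": [-3, -7.5, 0], "spin": 0},
    {"offset": [-4.5, -10.5, -2], "spin": 0},
    {"offset": [-5.2, -12.2, -5], "spin": 0},
    {"offset": [-5.2, -12.2, -8.5], "spin": 0},
    {"offset": [-5.2, -12.2, -11], "spin": 0},
    {"offset": [-5.2, -12.2, -12.5], "spin": 0},
    {"offset": [-5.2, -12.2, -12.5], "spin": 0},
  ],
)

```text
time_s: 3.82
eef_pos: [482.8, -302.1, 62.2]
ee_rot: [-0.003, 0.707, 0.707, 0.0]
force: [-0.1, 0.1, -1.4]
grip_width: 0.272
grip_force: 39.6
```

send_rows(
  targets=[
    {"offset": [0, 0, -0.3], "spin": 0},
    {"offset": [0, 0, -0.7], "spin": 0},
    {"offset": [0, 0, -0.7], "spin": 0},
    {"offset": [0, 0, -0.7], "spin": 0},
  ],
)

```text
time_s: 4.15
eef_pos: [484.4, -304.1, 59.2]
ee_rot: [0.001, 0.707, 0.707, 0.0]
force: [0.2, -0.6, -1.5]
grip_width: 0.268
grip_force: 39.5
```

send_rows(
  targets=[
    {"offset": [0, 0, -0.1], "spin": 0},
    {"offset": [0, 0, -0.1], "spin": 0},
  ],
)

```text
time_s: 4.32
eef_pos: [484.5, -304.4, 59.0]
ee_rot: [0.001, 0.707, 0.707, -0.0]
force: [-1.6, 1.0, 7.4]
grip_width: 0.269
grip_force: 40.6
```

send_rows(
  targets=[
    {"offset": [0, 0, 0], "spin": 0},
    {"offset": [0, 0, 0], "spin": 0},
    {"offset": [0, 0, 0], "spin": 0},
    {"offset": [0, 0, 0.5], "spin": 0},
    {"offset": [0, 0, 2.5], "spin": 0},
    {"offset": [0, 0, 6], "spin": 0},
    {"offset": [0, 0, 9.5], "spin": 0},
    {"offset": [0, 0, 13.3], "spin": 0},
  ],
  grip=0.55,
)

```text
time_s: 4.98
eef_pos: [483.6, -303.6, 191.7]
ee_rot: [-0.001, 0.707, 0.707, -0.0]
force: [0.5, -0.7, 0.1]
grip_width: 0.553
grip_force: 0.0
```

send_rows(
  targets=[
    {"offset": [0, 4, 0], "spin": 0},
    {"offset": [0, 8, 0], "spin": 0},
    {"offset": [0, 12, 0], "spin": 0},
    {"offset": [0, 16, 0], "spin": 0},
    {"offset": [0, 20, 0], "spin": 0},
    {"offset": [-0.1, 24, 0], "spin": 0},
    {"offset": [-0.1, 28, 0], "spin": 0},
    {"offset": [-0.1, 31.2, 0], "spin": 0},
  ],
  grip=0.55,
)

```text
time_s: 5.65
eef_pos: [482.5, 10.5, 190.8]
ee_rot: [0.0, 0.707, 0.707, 0.0]
force: [0.6, -0.8, 0.3]
grip_width: 0.548
grip_force: 0.0
```

send_rows(
  targets=[
    {"offset": [0, 0, -1], "spin": 0},
    {"offset": [0, 0, -4], "spin": 0},
    {"offset": [0, 0, -7.5], "spin": 0},
    {"offset": [0, 0, -10.5], "spin": 0},
    {"offset": [0, 0, -12.5], "spin": 0},
    {"offset": [0, 0, -13], "spin": 0},
    {"offset": [0, 0, -13], "spin": 0},
  ],
)

```text
time_s: 6.23
eef_pos: [482.5, 7.8, 59.6]
ee_rot: [-0.001, 0.707, 0.707, -0.001]
force: [0.0, 0.1, 0.0]
grip_width: 0.547
grip_force: 0.0
```

send_rows(
  targets=[
    {"offset": [0, 0, 0], "spin": 0},
    {"offset": [0, 0, 0], "spin": 0},
    {"offset": [0, 0, 0], "spin": 0},
    {"offset": [0, 0, 0], "spin": 0},
    {"offset": [0, 0, 0], "spin": 0},
  ],
  grip=0,
)

```text
time_s: 6.65
eef_pos: [483.9, 7.8, 61.7]
ee_rot: [0.001, 0.707, 0.707, 0.001]
force: [0.1, 0.0, 7.2]
grip_width: 0.266
grip_force: 39.5
```

send_rows(
  targets=[
    {"offset": [0, 0, 2], "spin": 0},
    {"offset": [0, 0, 5], "spin": 0},
    {"offset": [0, 0, 8.5], "spin": 0},
    {"offset": [0, 0, 12], "spin": 0},
    {"offset": [0.5, -3, 13], "spin": 0},
    {"offset": [1.3, -6.5, 13], "spin": 0},
    {"offset": [2.1, -10.5, 13], "spin": 0},
    {"offset": [2.9, -14.5, 13], "spin": 0},
  ],
)

```text
time_s: 7.32
eef_pos: [512.1, -138.5, 191.3]
ee_rot: [0.001, 0.707, 0.707, 0.0]
force: [-0.1, 0.8, -0.7]
grip_width: 0.266
grip_force: 39.6
```

send_rows(
  targets=[
    {"offset": [0.8, -4, 0], "spin": 0},
    {"offset": [1.6, -8, 0], "spin": 0},
    {"offset": [2.4, -12, 0], "spin": 0},
    {"offset": [3.1, -15, 0], "spin": 0},
    {"offset": [3.3, -16.4, 0], "spin": 0},
    {"offset": [3.3, -16.7, -2], "spin": 0},
    {"offset": [3.3, -16.7, -5], "spin": 0},
    {"offset": [3.3, -16.7, -8.5], "spin": 0},
  ],
)

```text
time_s: 7.98
eef_pos: [545.5, -304.9, 106.0]
ee_rot: [0.002, 0.707, 0.707, 0.0]
force: [0.3, 0.5, -2.0]
grip_width: 0.266
grip_force: 39.5
```

send_rows(
  targets=[
    {"offset": [0, 0, -2], "spin": 0},
    {"offset": [0, 0, -3.7], "spin": 0},
    {"offset": [0, 0, -4.4], "spin": 0},
    {"offset": [0, 0, -4.8], "spin": 0},
    {"offset": [0, 0, -4.8], "spin": 0},
  ],
)

```text
time_s: 8.4
eef_pos: [545.0, -304.2, 58.8]
ee_rot: [0.0, 0.707, 0.707, -0.0]
force: [0.5, 1.0, -0.7]
grip_width: 0.265
grip_force: 39.8
```

send_rows(
  targets=[
    {"offset": [0, 0, 0], "spin": 0},
    {"offset": [0, 0, 0], "spin": 0},
    {"offset": [0, 0, 0], "spin": 0},
    {"offset": [0, 0, 0.5], "spin": 0},
    {"offset": [0, 0, 2.5], "spin": 0},
    {"offset": [0, 0, 6], "spin": 0},
    {"offset": [0, 0, 9.5], "spin": 0},
    {"offset": [0, 0, 13.3], "spin": 0},
  ],
  grip=0.55,
)

```text
time_s: 9.07
eef_pos: [544.7, -303.7, 191.9]
ee_rot: [-0.0, 0.707, 0.707, -0.0]
force: [0.9, -1.0, -0.3]
grip_width: 0.546
grip_force: 0.0
```

send_rows(
  targets=[
    {"offset": [0, 4, 0], "spin": 0},
    {"offset": [0, 8, 0], "spin": 0},
    {"offset": [0, 12, 0], "spin": 0},
    {"offset": [0, 16, 0], "spin": 0},
    {"offset": [0, 20, 0], "spin": 0},
    {"offset": [0.1, 24, 0], "spin": 0},
    {"offset": [0.3, 28, 0], "spin": 0},
    {"offset": [0.4, 32, 0], "spin": 0},
  ],
)

```text
time_s: 9.73
eef_pos: [548.8, 17.9, 191.0]
ee_rot: [0.0, 0.707, 0.707, 0.0]
force: [0.3, -0.6, -0.8]
grip_width: 0.553
grip_force: 0.0
```

```bash
python3 - <<'E'
from h import *
img,P=cloud('wrist'); save('wrist2',img); np.save('wrist2.npy',P)
print(circ(P,(551,61),12,68,90),circ(P,(543,3),27.5,42,50,33),ctrl.sense()['eef_pos'])
E
```

```text
([551.0, 61.0], 34) ([543.0, 3.0], 82) [548.45624354  24.24820755 191.10409719]
```

View pics/wrist2.png

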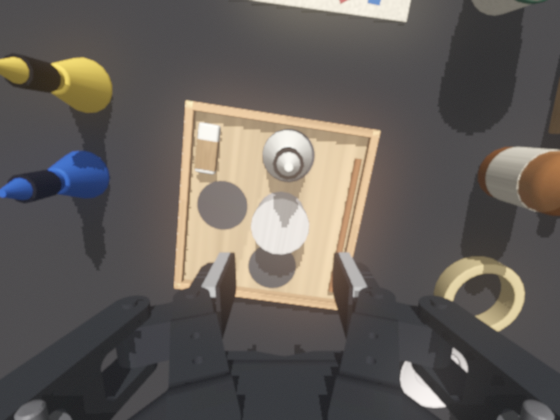

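The wrist view shows only the white cone (288,157) and the jar (280,222) still in the caddy, with the two pads bare at (222,204) and (272,266). I go for the cone next.

send_rows(
  targets=[
    {"offset": [0.4, 3.5, 0], "spin": 0},
    {"offset": [0.4, 4.4, -1], "spin": 0},
    {"offset": [0.4, 4.4, -4], "spin": 0},
    {"offset": [0.4, 4.4, -7.5], "spin": 0},
    {"offset": [0.4, 4.4, -10.5], "spin": 0},
    {"offset": [0.4, 4.4, -12.5], "spin": 0},
    {"offset": [0.4, 4.4, -13], "spin": 0},
    {"offset": [0.4, 4.4, -13], "spin": 0},
  ],
)

```text
time_s: 10.45
eef_pos: [552.5, 59.8, 59.5]
ee_rot: [-0.001, 0.707, 0.707, -0.001]
force: [-0.2, -0.0, -0.2]
grip_width: 0.551
grip_force: 0.0
```

send_rows(
  targets=[
    {"offset": [0, 0, 0], "spin": 0},
    {"offset": [0, 0, 0], "spin": 0},
    {"offset": [0, 0, 0], "spin": 0},
    {"offset": [0, 0, 0], "spin": 0},
    {"offset": [0, 0, 0], "spin": 0},
  ],
  grip=0,
)

```text
time_s: 10.87
eef_pos: [553.9, 59.9, 61.8]
ee_rot: [0.001, 0.707, 0.707, 0.001]
force: [-0.8, -0.6, 6.9]
grip_width: 0.27
grip_force: 39.6
```

send_rows(
  targets=[
    {"offset": [0, 0, 2], "spin": 0},
    {"offset": [0, 0, 5], "spin": 0},
    {"offset": [0, 0, 8.5], "spin": 0},
    {"offset": [0, 0, 12], "spin": 0},
    {"offset": [0.5, -3, 13], "spin": 0},
    {"offset": [1, -6.5, 13], "spin": 0},
    {"offset": [1.5, -10.5, 13], "spin": 0},
    {"offset": [2, -14.5, 13], "spin": 0},
  ],
)

```text
time_s: 11.53
eef_pos: [573.0, -86.3, 191.1]
ee_rot: [0.001, 0.707, 0.708, 0.0]
force: [1.1, -0.0, -0.5]
grip_width: 0.265
grip_force: 39.5
```

send_rows(
  targets=[
    {"offset": [0.7, -4, 0], "spin": 0},
    {"offset": [1.4, -8, 0], "spin": 0},
    {"offset": [2.1, -12, 0], "spin": 0},
    {"offset": [2.8, -16, 0], "spin": 0},
    {"offset": [3.4, -19.5, 0], "spin": 0},
    {"offset": [3.5, -21.5, -1], "spin": 0},
    {"offset": [3.5, -21.9, -4], "spin": 0},
    {"offset": [3.5, -21.9, -7.5], "spin": 0},
  ],
)

```text
time_s: 12.2
eef_pos: [608.4, -306.6, 116.3]
ee_rot: [0.002, 0.708, 0.706, 0.0]
force: [0.3, -1.6, -0.3]
grip_width: 0.267
grip_force: 39.5
```

send_rows(
  targets=[
    {"offset": [0, 0, -2], "spin": 0},
    {"offset": [0, 0, -4], "spin": 0},
    {"offset": [0, 0, -5.2], "spin": 0},
    {"offset": [0, 0, -5.8], "spin": 0},
    {"offset": [0, 0, -5.8], "spin": 0},
  ],
)

```text
time_s: 12.62
eef_pos: [608.1, -304.3, 58.8]
ee_rot: [0.0, 0.707, 0.707, -0.0]
force: [-0.1, 0.9, -1.4]
grip_width: 0.267
grip_force: 39.8
```

send_rows(
  targets=[
    {"offset": [0, 0, 0], "spin": 0},
    {"offset": [0, 0, 0], "spin": 0},
    {"offset": [0, 0, 0], "spin": 0},
    {"offset": [0, 0, 0.5], "spin": 0},
    {"offset": [0, 0, 2.5], "spin": 0},
    {"offset": [0, 0, 6], "spin": 0},
    {"offset": [0, 0, 9.5], "spin": 0},
    {"offset": [0, 0, 13.3], "spin": 0},
  ],
  grip=0.55,
)

```text
time_s: 13.28
eef_pos: [607.7, -303.7, 191.8]
ee_rot: [-0.0, 0.707, 0.707, -0.0]
force: [0.4, -1.1, 0.6]
grip_width: 0.549
grip_force: 0.0
```

send_rows(
  targets=[
    {"offset": [-0.7, 4, 0], "spin": 0},
    {"offset": [-1.4, 8, 0], "spin": 0},
    {"offset": [-2.1, 12, 0], "spin": 0},
    {"offset": [-2.8, 16, 0], "spin": 0},
    {"offset": [-3.5, 20, 0], "spin": 0},
    {"offset": [-4.2, 23, 0], "spin": 0},
    {"offset": [-4.2, 23, 0], "spin": 0},
  ],
  grip=1,
)

```text
time_s: 13.87
eef_pos: [565.0, -68.9, 191.3]
ee_rot: [-0.0, 0.705, 0.709, 0.0]
force: [-0.2, -0.3, -0.4]
grip_width: 1.002
grip_force: 0.0
```

```bash
sed -i 's/np.maximum(np.hypot(\*(S\[:,:2\]-x).T)-r,-.0\*r) /np.hypot(*(S[:,:2]-x).T)-r/' h.py; python3 - <<'E'
from h import *
img,P=cloud('wrist'); save('wrist3',img); np.save('wrist3.npy',P)
Q=P.reshape(-1,3); S=Q[(Q[:,2]>48)&(Q[:,2]<58)&(np.hypot(Q[:,0]-543,Q[:,1]-1)<45)]
print('jar top',len(S),np.median(S[:,2]),cv2.minEnclosingCircle(S[:,:2].astype(np.float32)),S.mean(0),ctrl.sense()['eef_pos'])
img,P=cloud('scene'); save('scene1',img[150:300,100:500].repeat(2,0).repeat(2,1)); np.save('scene1.npy',P)
print(circ(P,(484,-304),12,65,87,20),circ(P,(545,-304),12,65,87,20),circ(P,(608,-304),12,65,87,20))
E
```

```text
jar top 3178 53.14176989943357 ((543.9326782226562, -4.329447269439697), 27.45081901550293) [544.05271452  -3.84657765  53.14372119] [565.78022759 -71.53089874 191.32416147]
([483.5, -304.6], 63) ([544.7, -304.6], 58) ([607.5, -305.2], 59)
```

View pics/scene1.png

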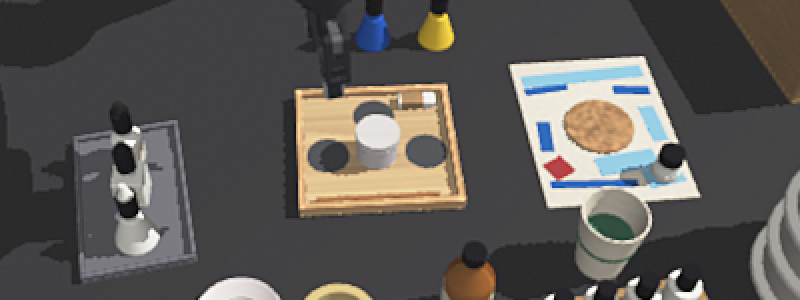

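View pics/wrist3.png

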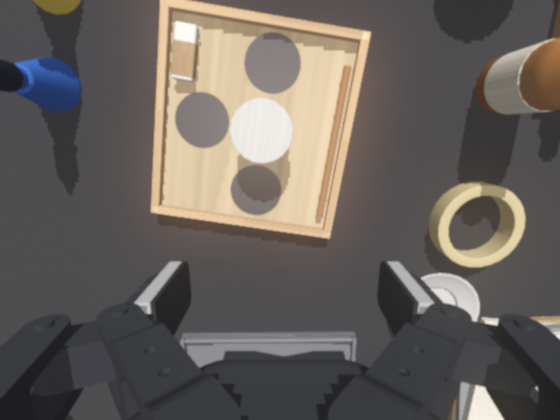

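send_rows(
  targets=[
    {"offset": [-1, 3.5, 0], "spin": 0},
    {"offset": [-2.2, 7, -1], "spin": 0},
    {"offset": [-2.2, 7, -4.5], "spin": 0},
    {"offset": [-2.2, 7, -8.5], "spin": 0},
    {"offset": [-2.2, 7, -12.5], "spin": 0},
    {"offset": [-2.2, 7, -15.5], "spin": 0},
    {"offset": [-2.2, 7, -16.8], "spin": 0},
    {"offset": [-2.2, 7, -16.8], "spin": 0},
  ],
)

```text
time_s: 14.63
eef_pos: [542.7, -5.0, 19.2]
ee_rot: [-0.002, 0.708, 0.706, -0.002]
force: [-1.0, -0.8, -0.5]
grip_width: 0.997
grip_force: 0.0
```

send_rows(
  targets=[
    {"offset": [0, 0, 0], "spin": 0},
    {"offset": [0, 0, 0], "spin": 0},
    {"offset": [0, 0, 0], "spin": 0},
    {"offset": [0, 0, 0], "spin": 0},
    {"offset": [0, 0, 0], "spin": 0},
  ],
  grip=0,
)

```text
time_s: 15.05
eef_pos: [545.2, -4.7, 24.2]
ee_rot: [0.002, 0.707, 0.707, 0.001]
force: [-1.1, -1.7, 6.6]
grip_width: 0.629
grip_force: 41.8
```

send_rows(
  targets=[
    {"offset": [0, 0, 2], "spin": 0},
    {"offset": [0, 0, 5], "spin": 0},
    {"offset": [0, 0, 8.5], "spin": 0},
    {"offset": [0, 0, 12], "spin": 0},
    {"offset": [0, 2, 14], "spin": 0},
    {"offset": [0, 6, 15], "spin": 0},
    {"offset": [0, 10, 15], "spin": 0},
    {"offset": [0, 12, 15], "spin": 0},
  ],
)

```text
time_s: 15.72
eef_pos: [543.8, 119.4, 174.0]
ee_rot: [0.001, 0.707, 0.708, 0.001]
force: [0.1, 0.0, -1.9]
grip_width: 0.623
grip_force: 42.8
```

```bash
python3 - <<'E'
from h import *
img,P=cloud('wrist'); save('wrist4',img); np.save('wrist4.npy',P)
print(ctrl.sense()['eef_pos'],'wrist',[(r,near(P,r['uv'])) for r in ctrl.place_of('wrist','coaster_top')[:1]])
for n in ['wrist','scene','side']:
    if n!='wrist': img,P=cloud(n)
    hsv=cv2.cvtColor(img,cv2.COLOR_RGB2HSV)
    m=(hsv[...,0]>5)&(hsv[...,0]<20)&(hsv[...,1]>70)&(hsv[...,1]<190)&(hsv[...,2]>60)&(np.hypot(P[...,0]-561,P[...,1]-291)<65)
    S=P[m]; h=cv2.convexHull(S[:,:2].astype(np.float32))[:,0]
    print(n,m.sum(),cv2.minEnclosingCircle(h),np.nanmean(S,0),[np.percentile(S[:,i],[1,99]).round(1).tolist() for i in (0,1)])
E
```

```text
[543.47194052 121.30754416 173.48317366] wrist [({'uv': [295.3, 1.3], 'conf': 0.87}, array([553.05829349, 292.9791133 ,   6.40812949]))]
wrist 4826 ((555.1463623046875, 289.26568603515625), 43.84027862548828) [555.34153403 274.44451241   6.06158839] [[513.9, 596.5], [248.5, 294.2]]
scene 711 ((557.2236328125, 289.3818359375), 45.1438102722168) [559.15688675 288.86625134   6.79560705] [[516.3, 599.2], [248.4, 330.8]]
side 1790 ((554.8865356445312, 292.2420349121094), 45.74481964111328) [554.23764705 294.93520977   6.42981862] [[513.2, 597.1], [251.9, 335.9]]
```

View pics/wrist4.png

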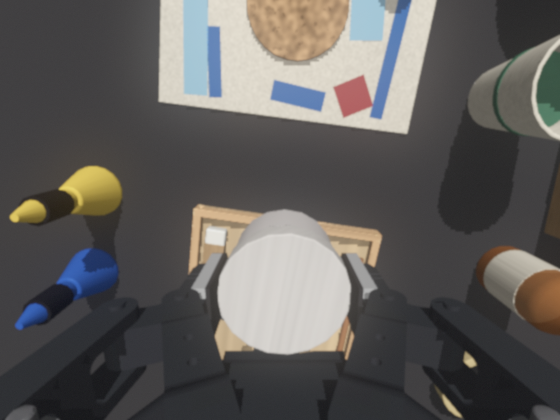

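send_rows(
  targets=[
    {"offset": [0.3, 4, 0], "spin": 0},
    {"offset": [0.6, 8, 0], "spin": 0},
    {"offset": [0.9, 12, 0], "spin": 0},
    {"offset": [1.1, 15.5, 0], "spin": 0},
    {"offset": [1.1, 17.2, -2], "spin": 0},
    {"offset": [1.1, 17.4, -5], "spin": 0},
    {"offset": [1.1, 17.4, -8.5], "spin": 0},
    {"offset": [1.1, 17.4, -11.5], "spin": 0},
  ],
)

```text
time_s: 16.58
eef_pos: [555.1, 289.0, 55.5]
ee_rot: [-0.0, 0.707, 0.707, -0.0]
force: [0.5, 0.3, -1.0]
grip_width: 0.626
grip_force: 42.8
```

send_rows(
  targets=[
    {"offset": [0, 0, -2], "spin": 0},
    {"offset": [0, 0, -3], "spin": 0},
    {"offset": [0, 0, -3.5], "spin": 0},
    {"offset": [0, 0, -3.7], "spin": 0},
    {"offset": [0, 0, -3.7], "spin": 0},
    {"offset": [0, 0, -3.7], "spin": 0},
  ],
)

```text
time_s: 17.08
eef_pos: [556.0, 289.4, 22.2]
ee_rot: [0.001, 0.707, 0.707, 0.001]
force: [-3.7, -2.5, 7.4]
grip_width: 0.628
grip_force: 43.3
```

send_rows(
  targets=[
    {"offset": [0, 0, 0], "spin": 0},
    {"offset": [0, 0, 0], "spin": 0},
    {"offset": [0, 0, 0], "spin": 0},
    {"offset": [0, 0, 0.5], "spin": 0},
    {"offset": [0, 0, 3], "spin": 0},
    {"offset": [0, 0, 7], "spin": 0},
    {"offset": [0, 0, 11], "spin": 0},
    {"offset": [0, 0, 15], "spin": 0},
  ],
  grip=1,
)

```text
time_s: 17.75
eef_pos: [554.7, 289.9, 172.5]
ee_rot: [-0.0, 0.707, 0.707, 0.0]
force: [0.6, 0.4, -0.4]
grip_width: 1.002
grip_force: 0.0
```

send_rows(
  targets=[
    {"offset": [0, -4, 2], "spin": 0},
    {"offset": [0, -8, 2], "spin": 0},
    {"offset": [0, -12, 2], "spin": 0},
    {"offset": [0, -12, 2], "spin": 0},
  ],
)

```text
time_s: 18.08
eef_pos: [555.5, 164.3, 191.3]
ee_rot: [0.001, 0.709, 0.705, -0.0]
force: [0.5, 0.7, 0.3]
grip_width: 1.001
grip_force: 0.0
```

```bash
python3 - <<'E'
from h import *
img,P=cloud('wrist'); save('wrist5',img)
Q=P.reshape(-1,3); S=Q[(Q[:,2]>46)&(Q[:,2]<57)&(np.hypot(Q[:,0]-555,Q[:,1]-290)<45)]
print('jar',cv2.minEnclosingCircle(S[:,:2].astype(np.float32)),np.median(S[:,2]))
hsv=cv2.cvtColor(img,cv2.COLOR_RGB2HSV)
m=(hsv[...,0]>5)&(hsv[...,0]<20)&(hsv[...,1]>70)&(hsv[...,1]<190)&(hsv[...,2]>60)&(np.hypot(P[...,0]-555,P[...,1]-291)<60)&(P[...,2]<12)
print('coaster',cv2.minEnclosingCircle(P[m][:,:2].astype(np.float32)))
E
```

```text
jar ((554.9469604492188, 289.7835693359375), 27.566051483154297) 51.06603975160331
coaster ((555.6572875976562, 291.38580322265625), 44.05016326904297)
```

View pics/wrist5.png

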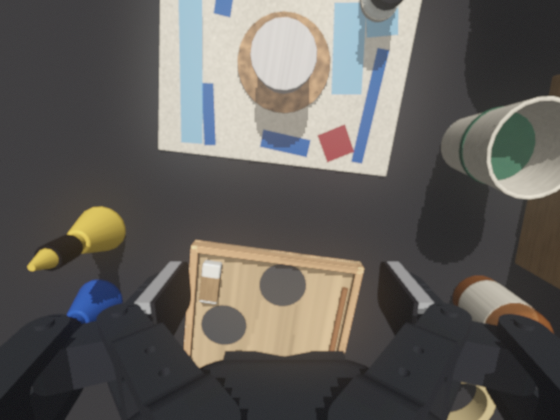

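The jar stands on the coaster, centred within 2 mm. Now the bottles go back, cone first.

send_rows(
  targets=[
    {"offset": [0.5, -4, 0], "spin": 0},
    {"offset": [1, -8, 0], "spin": 0},
    {"offset": [1.5, -12, 0], "spin": 0},
    {"offset": [2, -16, 0], "spin": 0},
    {"offset": [2.5, -20, 0], "spin": 0},
    {"offset": [3, -24, 0], "spin": 0},
    {"offset": [3.5, -28, 0], "spin": 0},
    {"offset": [4, -32, 0], "spin": 0},
  ],
  grip=0.55,
)

```text
time_s: 18.8
eef_pos: [595.4, -151.2, 190.6]
ee_rot: [0.0, 0.707, 0.707, 0.0]
force: [0.8, -0.2, -0.2]
grip_width: 0.548
grip_force: 0.0
```

send_rows(
  targets=[
    {"offset": [0.5, -4, 0], "spin": 0},
    {"offset": [1, -8, 0], "spin": 0},
    {"offset": [1.3, -12, 0], "spin": 0},
    {"offset": [1.3, -15, 0], "spin": 0},
    {"offset": [1.3, -15.4, 0], "spin": 0},
    {"offset": [1.3, -15.4, -3], "spin": 0},
    {"offset": [1.3, -15.4, -6], "spin": 0},
  ],
)

```text
time_s: 19.38
eef_pos: [609.1, -304.1, 131.0]
ee_rot: [0.002, 0.707, 0.707, 0.0]
force: [0.2, -0.2, -1.1]
grip_width: 0.548
grip_force: 0.0
```

send_rows(
  targets=[
    {"offset": [0, 0, -3], "spin": 0},
    {"offset": [0, 0, -5.5], "spin": 0},
    {"offset": [0, 0, -7], "spin": 0},
    {"offset": [0, 0, -7.3], "spin": 0},
    {"offset": [0, 0, -7.3], "spin": 0},
  ],
)

```text
time_s: 19.8
eef_pos: [608.3, -302.9, 56.8]
ee_rot: [-0.001, 0.707, 0.707, -0.0]
force: [0.2, 0.3, 1.5]
grip_width: 0.55
grip_force: 0.0
```

send_rows(
  targets=[
    {"offset": [0, 0, 0], "spin": 0},
    {"offset": [0, 0, 0], "spin": 0},
    {"offset": [0, 0, 0], "spin": 0},
    {"offset": [0, 0, 0], "spin": 0},
    {"offset": [0, 0, 0], "spin": 0},
  ],
  grip=0,
)

```text
time_s: 20.22
eef_pos: [608.8, -304.3, 59.1]
ee_rot: [0.001, 0.707, 0.707, 0.0]
force: [-0.1, 1.3, 6.7]
grip_width: 0.27
grip_force: 39.4
```

send_rows(
  targets=[
    {"offset": [0, 0, 2], "spin": 0},
    {"offset": [0, 0, 5], "spin": 0},
    {"offset": [0, 0, 8.5], "spin": 0},
    {"offset": [0, 0, 12], "spin": 0},
    {"offset": [-0.5, 3, 13], "spin": 0},
    {"offset": [-1, 6.5, 13], "spin": 0},
    {"offset": [-1.5, 10.5, 13], "spin": 0},
    {"offset": [-2, 14.5, 13], "spin": 0},
  ],
)

```text
time_s: 20.88
eef_pos: [587.3, -157.7, 187.6]
ee_rot: [0.0, 0.708, 0.707, 0.0]
force: [0.3, 0.2, -0.6]
grip_width: 0.268
grip_force: 39.5
```

send_rows(
  targets=[
    {"offset": [-0.7, 4, 0], "spin": 0},
    {"offset": [-1.4, 8, 0], "spin": 0},
    {"offset": [-2.1, 12, 0], "spin": 0},
    {"offset": [-2.8, 16, 0], "spin": 0},
    {"offset": [-3.4, 19.5, 0], "spin": 0},
    {"offset": [-3.5, 21.5, -1], "spin": 0},
    {"offset": [-3.5, 21.9, -4], "spin": 0},
    {"offset": [-3.5, 21.9, -7.5], "spin": 0},
  ],
)

```text
time_s: 21.55
eef_pos: [553.9, 61.7, 113.5]
ee_rot: [0.002, 0.706, 0.708, 0.002]
force: [0.1, -1.0, -1.4]
grip_width: 0.271
grip_force: 39.5
```

send_rows(
  targets=[
    {"offset": [0, 0, -2], "spin": 0},
    {"offset": [0, 0, -4], "spin": 0},
    {"offset": [0, 0, -4.8], "spin": 0},
    {"offset": [0, 0, -5.2], "spin": 0},
    {"offset": [0, 0, -5.2], "spin": 0},
    {"offset": [0, 0, -5.2], "spin": 0},
  ],
)

```text
time_s: 22.05
eef_pos: [553.2, 59.9, 61.6]
ee_rot: [0.0, 0.707, 0.707, 0.0]
force: [-3.2, 0.9, 5.2]
grip_width: 0.27
grip_force: 41.2
```

send_rows(
  targets=[
    {"offset": [0, 0, 0], "spin": 0},
    {"offset": [0, 0, 0], "spin": 0},
    {"offset": [0, 0, 0], "spin": 0},
    {"offset": [0, 0, 0.5], "spin": 0},
    {"offset": [0, 0, 2.5], "spin": 0},
    {"offset": [0, 0, 6], "spin": 0},
    {"offset": [0, 0, 9.5], "spin": 0},
    {"offset": [0, 0, 13], "spin": 0},
  ],
  grip=0.55,
)

```text
time_s: 22.72
eef_pos: [552.7, 60.0, 192.3]
ee_rot: [-0.0, 0.707, 0.707, -0.0]
force: [0.5, -0.2, -0.2]
grip_width: 0.55
grip_force: 0.0
```

send_rows(
  targets=[
    {"offset": [0, -4, 0], "spin": 0},
    {"offset": [0, -8, 0], "spin": 0},
    {"offset": [0, -12, 0], "spin": 0},
    {"offset": [0, -16, 0], "spin": 0},
    {"offset": [-0.2, -20, 0], "spin": 0},
    {"offset": [-0.4, -24, 0], "spin": 0},
    {"offset": [-0.6, -28, 0], "spin": 0},
    {"offset": [-0.8, -32, 0], "spin": 0},
  ],
)

```text
time_s: 23.38
eef_pos: [544.5, -262.0, 190.8]
ee_rot: [0.0, 0.707, 0.707, 0.0]
force: [0.7, -0.4, 0.5]
grip_width: 0.552
grip_force: 0.0
```

send_rows(
  targets=[
    {"offset": [0, -3.4, 0], "spin": 0},
    {"offset": [0, -4.4, 0], "spin": 0},
    {"offset": [0, -4.4, -2], "spin": 0},
    {"offset": [0, -4.4, -5.5], "spin": 0},
    {"offset": [0, -4.4, -9], "spin": 0},
    {"offset": [0, -4.4, -12], "spin": 0},
    {"offset": [0, -4.4, -13.3], "spin": 0},
    {"offset": [0, -4.4, -13.3], "spin": 0},
  ],
)

```text
time_s: 24.05
eef_pos: [543.8, -302.4, 54.1]
ee_rot: [-0.003, 0.707, 0.707, -0.0]
force: [-0.2, 1.1, -0.0]
grip_width: 0.551
grip_force: 0.0
```

send_rows(
  targets=[
    {"offset": [0, 0, 0], "spin": 0},
    {"offset": [0, 0, 0], "spin": 0},
    {"offset": [0, 0, 0], "spin": 0},
    {"offset": [0, 0, 0], "spin": 0},
    {"offset": [0, 0, 0], "spin": 0},
  ],
  grip=0,
)

```text
time_s: 24.47
eef_pos: [545.7, -304.4, 59.0]
ee_rot: [0.001, 0.707, 0.707, 0.0]
force: [-1.1, 1.2, 6.3]
grip_width: 0.268
grip_force: 39.7
```

send_rows(
  targets=[
    {"offset": [0, 0, 2], "spin": 0},
    {"offset": [0, 0, 5], "spin": 0},
    {"offset": [0, 0, 8.5], "spin": 0},
    {"offset": [0, 0, 12], "spin": 0},
    {"offset": [-0.5, 3, 13], "spin": 0},
    {"offset": [-1.3, 6.5, 13], "spin": 0},
    {"offset": [-2.1, 10.5, 13], "spin": 0},
    {"offset": [-2.9, 14.5, 13], "spin": 0},
  ],
)

```text
time_s: 25.13
eef_pos: [515.2, -157.7, 187.7]
ee_rot: [0.0, 0.707, 0.707, 0.0]
force: [0.6, 0.5, -0.9]
grip_width: 0.267
grip_force: 39.5
```

send_rows(
  targets=[
    {"offset": [-0.8, 4, 0], "spin": 0},
    {"offset": [-1.6, 8, 0], "spin": 0},
    {"offset": [-2.4, 12, 0], "spin": 0},
    {"offset": [-3.1, 15, 0], "spin": 0},
    {"offset": [-3.3, 16.4, 0], "spin": 0},
    {"offset": [-3.3, 16.7, -2], "spin": 0},
    {"offset": [-3.3, 16.7, -5], "spin": 0},
    {"offset": [-3.3, 16.7, -8.5], "spin": 0},
  ],
)

```text
time_s: 25.8
eef_pos: [483.9, 8.3, 103.0]
ee_rot: [0.002, 0.707, 0.707, 0.001]
force: [0.5, 0.0, -0.4]
grip_width: 0.268
grip_force: 39.5
```

send_rows(
  targets=[
    {"offset": [0, 0, -2], "spin": 0},
    {"offset": [0, 0, -3.4], "spin": 0},
    {"offset": [0, 0, -4], "spin": 0},
    {"offset": [0, 0, -4.2], "spin": 0},
    {"offset": [0, 0, -4.2], "spin": 0},
    {"offset": [0, 0, -4.2], "spin": 0},
  ],
)

```text
time_s: 26.3
eef_pos: [482.4, 8.2, 62.1]
ee_rot: [-0.0, 0.707, 0.707, -0.0]
force: [-10.4, 0.8, 17.0]
grip_width: 0.268
grip_force: 42.1
```

send_rows(
  targets=[
    {"offset": [0, 0, 0], "spin": 0},
    {"offset": [0, 0, 0], "spin": 0},
    {"offset": [0, 0, 0], "spin": 0},
    {"offset": [0, 0, 0.5], "spin": 0},
    {"offset": [0, 0, 2.5], "spin": 0},
    {"offset": [0, 0, 6], "spin": 0},
    {"offset": [0, 0, 9.5], "spin": 0},
    {"offset": [0, 0, 13], "spin": 0},
  ],
  grip=0.55,
)

```text
time_s: 26.97
eef_pos: [482.7, 8.0, 192.3]
ee_rot: [-0.0, 0.707, 0.707, -0.0]
force: [0.5, -0.6, -0.3]
grip_width: 0.55
grip_force: 0.0
```

send_rows(
  targets=[
    {"offset": [0, -4, 0], "spin": 0},
    {"offset": [0, -8, 0], "spin": 0},
    {"offset": [0, -12, 0], "spin": 0},
    {"offset": [0, -16, 0], "spin": 0},
    {"offset": [0, -20, 0], "spin": 0},
    {"offset": [0.1, -24, 0], "spin": 0},
    {"offset": [0.1, -28, 0], "spin": 0},
    {"offset": [0.1, -31.2, 0], "spin": 0},
  ],
)

```text
time_s: 27.63
eef_pos: [483.5, -306.9, 190.6]
ee_rot: [0.0, 0.708, 0.707, -0.0]
force: [-0.7, 0.3, -0.2]
grip_width: 0.548
grip_force: 0.0
```

send_rows(
  targets=[
    {"offset": [0, 0, -1], "spin": 0},
    {"offset": [0, 0, -4], "spin": 0},
    {"offset": [0, 0, -7.5], "spin": 0},
    {"offset": [0, 0, -10.5], "spin": 0},
    {"offset": [0, 0, -12.5], "spin": 0},
    {"offset": [0, 0, -13.3], "spin": 0},
    {"offset": [0, 0, -13.3], "spin": 0},
  ],
)

```text
time_s: 28.22
eef_pos: [483.5, -303.3, 56.0]
ee_rot: [-0.002, 0.707, 0.707, -0.0]
force: [0.0, 0.7, -0.4]
grip_width: 0.553
grip_force: 0.0
```

send_rows(
  targets=[
    {"offset": [0, 0, 0], "spin": 0},
    {"offset": [0, 0, 0], "spin": 0},
    {"offset": [0, 0, 0], "spin": 0},
    {"offset": [0, 0, 0], "spin": 0},
    {"offset": [0, 0, 0], "spin": 0},
  ],
  grip=0,
)

```text
time_s: 28.63
eef_pos: [484.7, -304.6, 59.1]
ee_rot: [0.002, 0.707, 0.707, 0.0]
force: [-1.1, 0.6, 7.3]
grip_width: 0.27
grip_force: 39.3
```

send_rows(
  targets=[
    {"offset": [0, 0, 2], "spin": 0},
    {"offset": [0, 0, 5], "spin": 0},
    {"offset": [0, 0, 8.5], "spin": 0},
    {"offset": [0, 0, 12], "spin": 0},
    {"offset": [0.7, 3, 13], "spin": 0},
    {"offset": [1.7, 6.5, 13], "spin": 0},
    {"offset": [2.7, 10.5, 13], "spin": 0},
    {"offset": [3.7, 14, 13], "spin": 0},
  ],
)

```text
time_s: 29.3
eef_pos: [521.1, -162.1, 188.1]
ee_rot: [0.0, 0.707, 0.707, 0.0]
force: [1.2, -1.4, -1.2]
grip_width: 0.266
grip_force: 39.5
```

send_rows(
  targets=[
    {"offset": [0.6, 4, 0], "spin": 0},
    {"offset": [1.2, 8, 0], "spin": 0},
    {"offset": [1.5, 10.1, 0], "spin": 0},
    {"offset": [1.5, 10.2, -1.5], "spin": 0},
    {"offset": [1.5, 10.2, -4.5], "spin": 0},
    {"offset": [1.5, 10.2, -8], "spin": 0},
    {"offset": [1.5, 10.2, -10.8], "spin": 0},
    {"offset": [1.5, 10.2, -11.8], "spin": 0},
  ],
)

```text
time_s: 29.97
eef_pos: [534.2, -61.3, 66.1]
ee_rot: [-0.002, 0.707, 0.707, -0.001]
force: [0.0, -0.3, -1.3]
grip_width: 0.268
grip_force: 39.5
```

send_rows(
  targets=[
    {"offset": [0, 0, -0.5], "spin": 0},
    {"offset": [0, 0, -0.8], "spin": 0},
    {"offset": [0, 0, -0.8], "spin": 0},
    {"offset": [0, 0, -0.8], "spin": 0},
  ],
)

```text
time_s: 30.3
eef_pos: [536.9, -62.3, 62.8]
ee_rot: [0.001, 0.707, 0.707, 0.001]
force: [-0.1, 0.1, -0.6]
grip_width: 0.269
grip_force: 39.5
```

send_rows(
  targets=[
    {"offset": [0, 0, 0], "spin": 0},
    {"offset": [0, 0, 0], "spin": 0},
    {"offset": [0, 0, 0], "spin": 0},
    {"offset": [0, 0, 0.5], "spin": 0},
    {"offset": [0, 0, 2.5], "spin": 0},
    {"offset": [0, 0, 6], "spin": 0},
    {"offset": [0, 0, 9.5], "spin": 0},
    {"offset": [0, 0, 13], "spin": 0},
  ],
  grip=0.55,
)

```text
time_s: 30.97
eef_pos: [535.7, -61.9, 193.4]
ee_rot: [0.0, 0.707, 0.707, 0.0]
force: [0.2, -0.6, -0.8]
grip_width: 0.55
grip_force: 0.0
```

send_rows(
  targets=[
    {"offset": [0, -3, 2], "spin": 0},
    {"offset": [0, -6, 4], "spin": 0},
    {"offset": [0, -8, 5], "spin": 0},
    {"offset": [0, -8, 5], "spin": 0},
    {"offset": [0, -8, 5], "spin": 0},
    {"offset": [0, -8, 5], "spin": 0},
  ],
)

```text
time_s: 31.47
eef_pos: [535.7, -141.4, 240.9]
ee_rot: [-0.001, 0.707, 0.707, -0.0]
force: [0.1, 0.3, -0.9]
grip_width: 0.546
grip_force: 0.0
```

```bash
python3 - <<'E'
from h import *
print(ctrl.sense()['eef_pos'])
for n in ['scene','side']:
    img,P=cloud(n); save(n+'2',img); P0=np.load(n+'0.npy')
    for k,c in dict(round=(536,-62),square=(483,8),cone=(553,60)).items(): print(n,k,circ(P0,c,12,68,90),circ(P,c,12,68,90))
    print('jar',circ(P,(555,290),27.5,40,49,33))
    print('ink',circ(P0,(643,345),17,10,30),circ(P,(643,345),17,10,30))
E
```

```text
[ 535.74836898 -141.36144379  240.91563659]
scene round ([535.6, -62.6], 58) ([535.9, -62.7], 55)
scene square ([481.9, 7.5], 57) ([481.3, 7.9], 55)
scene cone ([551.6, 59.6], 55) ([551.7, 59.4], 53)
jar ([555.5, 291.3], 57)
ink ([642.0, 345.8], 86) ([641.5, 345.6], 87)
side round ([537.0, -62.8], 93) ([536.8, -62.7], 92)
side square ([483.1, 7.7], 98) ([482.2, 8.2], 100)
side cone ([552.8, 59.4], 98) ([552.9, 59.0], 98)
jar ([556.7, 290.7], 105)
ink ([645.9, 343.8], 170) ([645.7, 343.6], 168)
```

View pics/scene2.png

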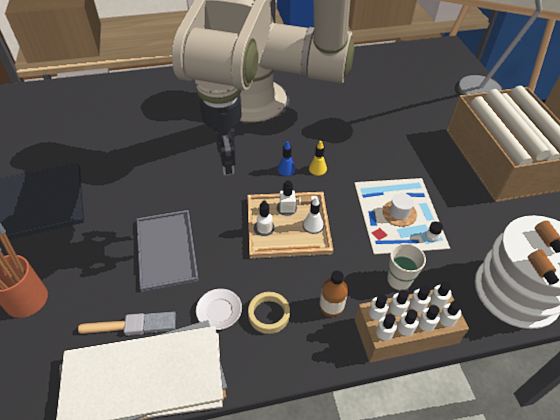

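The picture shows all three bottles standing in the caddy at (264,215), (288,197) and (313,214), each within about 1 mm of its start. The jar is on the coaster at (402,207), and the tray is empty. Everything is in place, so I hand the job in.

```bash
python3 -c "
from rig import ctrl
print(ctrl.finish_job())"
```

```text
the job is handed in; nothing more can be done
None
```

The job is handed in, though it returned no verdict: the jar stands about 2 mm from the coaster's centre, and all three bottles are upright on their own pads, within about 1 mm of where they started.

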